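# Clip the infusion basket to the stand's eye

### The arm

A 7-joint arm with a two-finger parallel gripper is mounted at the origin on the work surface. World frame = base frame: x ahead of the robot, y to its left, z up, the work surface at z = 0. Lengths are in m, angles in rad, forces in N, time in s.
With the tool pointing down it reaches from about 0.425 to 0.925 m from the base axis. Payload 6.8 kg.
Tool frame: the origin (TCP) lies at the very end of the fingers, on their centre line; the grasp point (between the pads) lies 19 mm behind it; z points along the fingers, y is the line along which they close (so a half turn about z gives the same grasp; the last joint's range is limited). The gripper opens to 85 mm and grips with 20 to 120 N. Pads are 22 mm wide; open, the fingers measure 114 mm over their backs; the gripper's body (76 mm by 85 mm) begins 54 mm behind the grasp point. The pads swing forward as they close: fully open they stand 13 mm farther back than shut.
Start: joints at [-1.457, 0.477, 0.022, 1.555, -0.011, 1.109, -0.083], TCP at [0.148, 0.658, 0.231] pointing down, gripper open.
Joint ranges: [-2.96, 2.96], [-0.34, 2.1], [-1.41, 1.46], [0.24, 2.44], [-1.37, 4.51], [0.17, 1.92], [-2.96, 2.96]. Speed limits (rad/s): [2.39, 2.39, 3.14, 3.14, 3.14, 3.14, 3.14].

### API

Orientations are given as a unit quaternion [w, x, y, z].
In Python, from station import bot gives the robot as it stands. The module is installed in compiled form; this text tells all that it offers.
- The arm moves only by the shell command python3 -m jog 'ROWS' [OPENING] [FORCE]. ROWS is JSON, a list of rows, each a list of 4 numbers: the shift along the tool's x, y, z in cm, then the turn about the tool's z in rad. In form: [[x, y, z, spin], ...]. A call has 1 to 20 rows; each row is the pose to reach, as a shift and turn from the pose commanded when the call began, along the tool's axes at that moment; what a row does not reach only later rows make up. A row lasts 1/12 s, in which the tool goes at most 41.7 mm and 7.16 degrees, less where a joint would pass 70% of its speed; a pose out of reach is approached as far as the arm can. A call with a gripper value outside its range is refused whole. OPENING is the closure, from -1 (fully open) to 1 (shut), set as the call begins (- or left out, the last holds). The fingers move at their own pace and stop on an object; FORCE is the grip in N (left out, the last holds). Time passes only in rows, so rows that repeat a pose let the fingers close. It gives the time, the measured TCP pose, the force, the opening and the grip force at its end, in the units of the state.
- bot.get_obs(): the state, without advancing time (a new reading comes with each control period).
- bot.read_camera(name): name is "scene" or "top" or "wrist"; returns a dict with "pixels" (480x640x3 uint8, red, green, blue), "depth" (480x640 float32, m along the optical axis (not along the pixel's ray), 0 where there is no reading), "fovy" (degrees; the focal length in pixels is half the picture's height over the tangent of half this angle, whatever the lens; pixels are square), "cx", "cy" (the principal point, pixels), "distortion" ([k1, k2, p1, p2, k3] as OpenCV has them; the pictures are not rectified), "pose" (4x4, takes a point from camera to world coordinates). Camera axes: x right, y down, z forward; pixel columns grow to the right and rows downward; lengths in m; the calibration is good to about 2 mm. A picture is of the moment at which its call begins.
- bot.hand_in(): hands the job in; it is judged then, once.
The state is a dict: "t": time; "q": joint angles; "joint_vel": joint speeds; "joint_torque": joint torques, N m; "eef_pos": TCP position; "tool_rot": TCP orientation; "contact_force": force on the tool from outside, world axes, zero at the start; "torque": the same for the moment, N m; "gripper_width": opening from 0.0 (shut) to 1.0 (fully open); "grasp_force": force on a finger pad.
Only numpy, scipy, OpenCV 4.12 (cv2) and the standard library are available. Lean on these libraries where they do the work, as an engineer would, in place of code of your own. Each camera call takes 0.05 s, during which the arm holds its last target. There are 200 camera calls.

### The job

Take the infusion basket from the drip tray and, keeping it upright, bring it down into the pot under the support stand and clip its snap hook onto the stand's eye: press the sprung gate gently against the eye's front bar until the bar passes and the gate springs shut behind it. Let the basket down so that it hangs freely by the hook inside the pot, then let go; don't force the eye, whose clamp is only hand tight, and leave the pot and the other things where they are.

Things in the scene. Friction and masses are not known exactly. Their poses are not given: they have to be found in the camera images.
- basket: Infusion basket, 0.23 to 0.38 kg: steel mesh cylinder, diameter 48, height 55, a rigid stem up its axis, a snap hook of 8 mm round steel bar in the x-z plane, and on top a black grip block with a green band, 26 (x) by 16 (y) by 43, from z 137 to 180. Origin: centre of the underside; z up the stem, x to the hook's gate side. All numbers in mm in this frame.
- hook_grip (a point): Where to hold the basket: centre of the black grip block, (0, 0, 163) in the basket's frame; pinch it across y (16 mm) from above.
- hook_lip (a point): Middle of the underside of the hook's lip, (27, 0, 119) in the basket's frame. The nose of the hook juts out over the gate as a level straight round lip, 8 mm thick, from x 20 to 34. The eye's bar must come in from the front just under it, its top 0 to 3 mm below the lip's underside: higher it butts on the lip, lower it meets the spine before the gate lets it by.
- gate_end (a point): Free round end of the shut gate, (15, 0, 121) in the basket's frame. The gate is a brass bar, diameter 6, upright on x 15 (front face x 18), hinged at z 92, swinging inwards (to -x). A bar coming in level pushes it back and slips past its end when the bar's centre is at about x -6 to -11; the gate then springs shut in front of it.
- hook_seat (a point): Centre of the eye's bar when the basket hangs on it, (0, 0, 125) in the basket's frame: inside the hook under the crown of its bow (inside crown at z 128). Clear inside of the hook: x from -15 (spine) to 12 (shut gate), z from 96 (bottom). Let down onto the bar from there: a drop jolts the eye.
- gate (a joint): Gate of the snap hook (rad): 0 shut, grows as its free end is pushed inwards, stop at 1.15. Its spring needs about 4 N near the free end to start, rising to about 6 to 11 N and turning downwards on the hook as the bar nears its end, then dropping to nearly nothing as it snaps shut.
- stand: Support stand, fixed: grey base plate 300 (x) by 180 (y) by 8 mm; steel rod, diameter 12, top at z 278, at x 115; on the rod a blue clamp boss (z of its middle = the eye's) with a level arm towards -x that carries the eye. Origin: centre of the plate's underside on the bench; x from the eye to the rod. The hook comes from the -x side with its gate facing +x (basket x along stand x).
- eye_low (a point): Point of the stand at (-35, 0, 150) mm: centre of the eye's front bar if the boss is at its lowest. The eye is a closed level loop of 6 mm steel rod; front bar along y (y -22 to 22), loop back at x 19. The boss is set by hand: the true bar is 0 to 30 mm above this point, not measured; feel for it, e.g. rest the lip on the bar. The hand-tight clamp bears 20 N; more on the eye spoils it.
- pot: Steel pot standing loose on the stand's base plate under the eye: outer diameter 152, inner 146, height 100 mm, wall 3 mm, floor 4 mm thick, 1.1 kg. Origin: centre of its underside, 8 mm above the bench.
- tray: White drip tray, fixed, 220 (x) by 140 (y) mm, rim 14 mm high, floor 4 mm thick, on which the basket stands. Origin: centre of its underside.
- amber: Bystander: small amber bottle, diameter 38, height 75 mm, standing on the tray. Origin: centre of its underside.
- jar_a: Bystander: purple jar, diameter 54, height 64 mm. Origin: centre of its underside.
- jar_b: Bystander: purple jar, diameter 54, height 64 mm. Origin: centre of its underside.
- clipjar: Bystander: clip-top glass jar, diameter 88, height 122 mm. Origin: centre of its underside.
- spoon: Bystander: spoon, 200 mm long, lying on the bench.
Not all that is in view belongs to the job. Of the things that look like the basket, the middle-sized one is meant.

How it is judged:
By the outcome, as a careful person would: the job done as asked, in the order asked, and still so for the second after the job is handed in, with the robot touching nothing.
It also fails if it takes over 72 s, if anything falls off the work surface, if the arm or the gripper's body presses on something with over 40 N, if the wrist force passes 120 N, or if a joint passes its speed limit or range.

## Working session

There is one attempt and no reset: what is moved stays moved. The work goes in short steps, Python scripts to look and compute and a shell command to move; the robot and the scene stay as the last step left them, time stands still between calls to the robot, and variables do not carry over. Pictures are saved under pics/ and viewed, at most 10 in all, crops included, and the job is handed in when it is done.

```bash
mkdir -p pics; cat > h.py <<'E'
import numpy as np, cv2, pickle
from station import bot
def snap(n,f):
    c=bot.read_camera(n); pickle.dump(c,open(f'{f}.pkl','wb')); cv2.imwrite(f'pics/{f}.png',c['pixels'][:,:,::-1]); return c
def load(f): return pickle.load(open(f'{f}.pkl','rb'))
def K(c):
    f=240/np.tan(np.radians(c['fovy'])/2); return np.array([[f,0,c['cx']],[0,f,c['cy']],[0,0,1]])
def rays(c,uv):
    p=cv2.undistortPoints(np.array(uv,float).reshape(-1,1,2),K(c),np.array(c['distortion'])).reshape(-1,2)
    return np.c_[p,np.ones(len(p))]
def world(c,uv,d=None):
    r=rays(c,uv)
    if d is None: d=np.array([c['depth'][int(v),int(u)] for u,v in uv])
    P=r*np.reshape(d,(-1,1)); T=np.array(c['pose']); return P@T[:3,:3].T+T[:3,3]
def cloud(c):
    v,u=np.mgrid[0:480,0:640]; uv=np.c_[u.ravel(),v.ravel()]
    return world(c,uv,c['depth'].ravel()).reshape(480,640,3)
def atz(c,uv,z):
    r=rays(c,uv); T=np.array(c['pose']); w=r@T[:3,:3].T; o=T[:3,3]; return o+w*((z-o[2])/w[:,2])[:,None]
def proj(c,P):
    T=np.linalg.inv(np.array(c['pose'])); 
    return cv2.projectPoints(np.array(P,float).reshape(-1,1,3),cv2.Rodrigues(T[:3,:3])[0],T[:3,3],K(c),np.array(c['distortion']))[0].reshape(-1,2)
E
python3 - <<'E'
from h import *
for n in('scene','top'):
    c=snap(n,n+'0'); print(c['pose'],c['fovy'],c['distortion'])
print(bot.get_obs())
E
```

```text
[[ 0.7250272   0.4102969  -0.55316544  1.30746658]
 [ 0.68863413 -0.41917246  0.59167347 -0.82381997]
 [ 0.01089007 -0.80990796 -0.58645588  0.87732045]
 [ 0.          0.          0.          1.        ]] 51.12946189562393 [0.01782298 0.         0.         0.         0.        ]
[[ 0.02180337 -0.98336859  0.18030759  0.29876923]
 [-0.99971664 -0.02316817 -0.00546656 -0.0458188 ]
 [ 0.00955304 -0.18013731 -0.98359508  1.74643429]
 [ 0.          0.          0.          1.        ]] 44.09065873076555 [-0.02855718  0.          0.          0.          0.        ]
{'t': 0.1, 'q': array([-1.45709591,  0.47769664,  0.02234844,  1.55633527, -0.01152008,
        1.10931648, -0.0830985 ]), 'joint_vel': array([ 0.00078638, -0.00193721,  0.00084147, -0.00243784,  0.0002216 ,
        0.00142208, -0.00173466]), 'joint_torque': array([ 3.19744962e-03, -5.97763252e+01,  1.61280792e+00, -2.81955403e+01,
        1.27540663e-02,  5.04436859e-03,  8.80970816e-06]), 'eef_pos': array([0.14838221, 0.65794517, 0.23044431]), 'tool_rot': array([-3.90745806e-05,  1.10669207e-01,  9.93856964e-01, -8.12942573e-04]), 'contact_force': array([0.13129064, 0.04868862, 0.14127341]), 'torque': array([-0.02966892,  0.04154553, -0.02307392]), 'grasp_force': 0.0, 'gripper_width': 0.9989457609729546}
```

View pics/scene0.png

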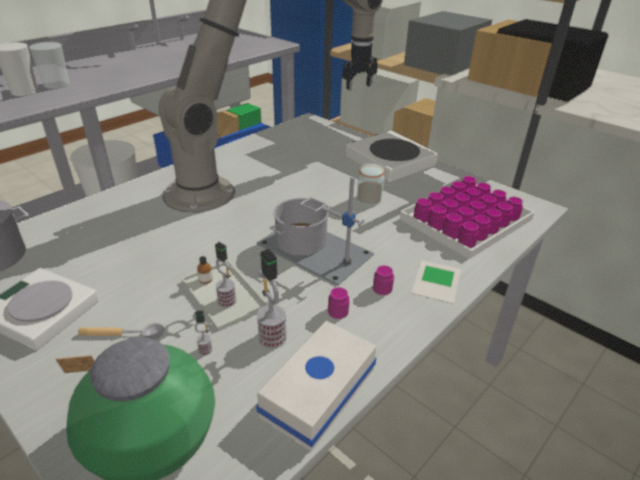

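View pics/top0.png

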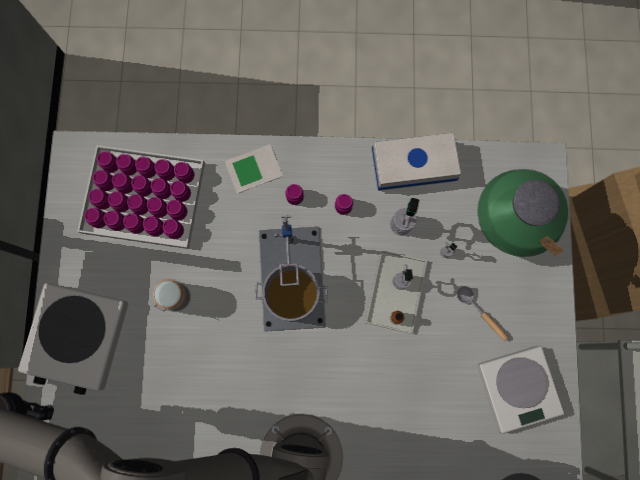

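Scene: target basket on the tray (grip at scene 222,252; base 226,292; top 405,275). The larger one is at scene 270,300 and the smaller at 204,335. Eye is at top (289,275), rod top (287,222), pot centre (291,292). Next, coarse positions and enlarged crops.

```bash
python3 - <<'E'
from h import *
s=load('scene0');t=load('top0')
print('top cloud', world(t,[(405,272),(402,283),(397,317),(289,284),(287,222),(291,300)]).round(3))
print('scene', world(s,[(221,248),(226,290),(348,219),(205,268)]).round(3))
print('plate corners z.008',atz(t,[(264,236),(318,234),(268,326),(322,323)],.008).round(4))
print('pot rim', atz(t,[(291,292)],.108).round(4), 'tray corners', atz(t,[(381,254),(426,264),(367,323),(413,332)],.014).round(4))
a=cv2.resize(s['pixels'][225:325,180:300,::-1],(800,600)[:2],interpolation=cv2.INTER_CUBIC) if 0 else cv2.resize(s['pixels'][235:310,185:285,::-1],None,fx=4,fy=4,interpolation=cv2.INTER_CUBIC)
b=cv2.resize(s['pixels'][175:275,260:360,::-1],None,fx=4,fy=4,interpolation=cv2.INTER_CUBIC)
c=cv2.resize(t['pixels'][250:300,375:450,::-1],None,fx=4,fy=4,interpolation=cv2.INTER_CUBIC)
o=np.zeros((600,800,3),np.uint8); o[:300,:400]=a;o[:400,400:]=b;o[320:520,:300]=c
cv2.imwrite('pics/crop1.png',o)
E
```

```text
top cloud [[ 0.51  -0.272  0.162]
 [ 0.492 -0.278  0.06 ]
 [ 0.394 -0.26   0.083]
 [ 0.471  0.04   0.162]
 [ 0.622  0.045  0.25 ]
 [ 0.439  0.04   0.029]]
scene [[ 0.516 -0.287  0.183]
 [ 0.522 -0.291  0.061]
 [ 0.626  0.04   0.162]
 [ 0.409 -0.271  0.055]]
plate corners z.008 [[ 0.6297  0.1273  0.008 ]
 [ 0.6396 -0.0336  0.008 ]
 [ 0.3638  0.1051  0.008 ]
 [ 0.376  -0.0516  0.008 ]]
pot rim [[0.4547 0.0364 0.108 ]] tray corners [[ 0.5824 -0.2218  0.014 ]
 [ 0.5556 -0.3553  0.014 ]
 [ 0.3786 -0.1822  0.014 ]
 [ 0.3556 -0.3159  0.014 ]]
```

View pics/crop1.png

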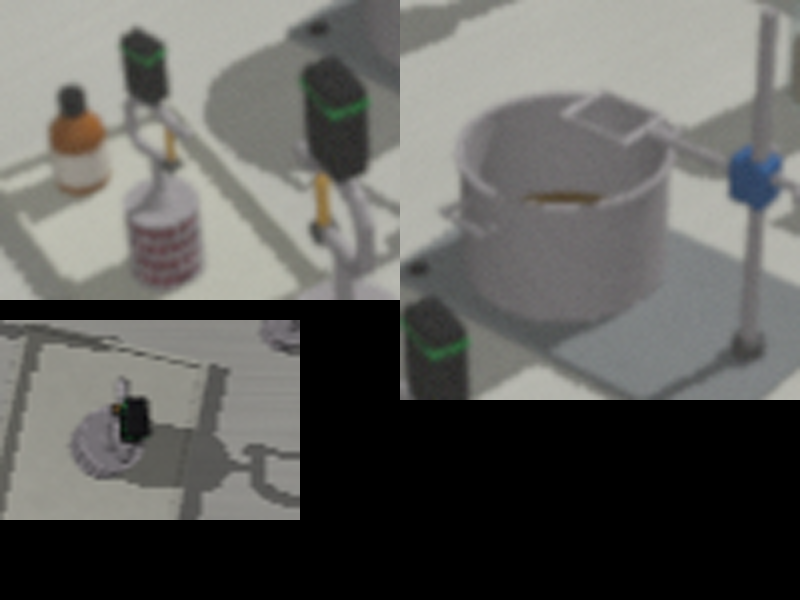

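Crop: the target's gate (orange) and lip are on its far (+x world) side, so basket x is roughly world +x. The eye loop (crop 615,115) opens towards the robot. Next I move above the basket for a wrist view.

```bash
cat >> h.py <<'E'
from scipy.spatial.transform import Rotation as R
def to(p,yaw=None,o=None):
    o=o or bot.get_obs(); q=o['tool_rot']; M=R.from_quat([q[1],q[2],q[3],q[0]]).as_matrix()
    s=M.T@(np.array(p)-o['eef_pos'])*100; y0=np.arctan2(M[1,0],M[0,0])
    sp=0 if yaw is None else -((yaw-y0+np.pi)%(2*np.pi)-np.pi)
    print('shift cm',s.round(2),'spin',round(sp,3),'yaw now deg',round(np.degrees(y0),2),'tilt',np.degrees(np.arccos(-M[2,2])).round(2))
E
python3 - <<'E'
from h import *
to([.47,.2,.34]); to([.47,-.25,.34],np.radians(190))
E
```

```text
shift cm [-41.45 -37.62 -10.89] spin 0 yaw now deg 167.29 tilt 0.09
shift cm [-51.35 -81.51 -10.82] spin -0.396 yaw now deg 167.29 tilt 0.09
```

```bash
python3 -m jog '[[-10,-3,-5,0],[-41.4,-37.6,-10.9,0],[-41.4,-37.6,-10.9,0],[-41.4,-37.6,-10.9,0],[-41.4,-37.6,-10.9,0],[-41.4,-37.6,-10.9,0],[-41.4,-37.6,-10.9,0],[-41.4,-37.6,-10.9,0],[-41.4,-37.6,-10.9,0],[-41.4,-37.6,-10.9,0],[-41.4,-37.6,-10.9,0],[-41.4,-37.6,-10.9,0],[-41.4,-37.6,-10.9,0],[-41.4,-37.6,-10.9,0],[-41.4,-37.6,-10.9,0],[-41.4,-37.6,-10.9,0],[-41.4,-37.6,-10.9,0],[-41.4,-37.6,-10.9,0]]'; python3 - <<'E'
from h import *
c=snap('wrist','w0'); print(np.array(c['pose']).round(3),c['fovy']); to([.47,-.25,.34],np.radians(190))
print(proj(c,[[.43,.04,.17],[.5,-.28,.18]]))
E
```

```text
t: 1.6
eef_pos: [0.4686, 0.202, 0.3397]
tool_rot: [-0.001, 0.109, 0.994, -0.0]
contact_force: [-0.1, 0.0, 0.7]
gripper_width: 0.997
grasp_force: 0.0
[[ 0.218  0.93   0.296  0.393]
 [ 0.976 -0.208 -0.065  0.219]
 [ 0.001  0.303 -0.953  0.482]
 [ 0.     0.     0.     1.   ]] 64.28543389930122
shift cm [-9.95e+00 -4.41e+01 -1.00e-02] spin -0.393 yaw now deg 167.46 tilt 0.06
[[ 117.30971161  203.77936964]
 [-196.51617821  354.80444624]]
```

```bash
python3 -m jog '[[-1.4,-15.6,0,0],[-1.4,-15.6,0,0],[-1.4,-15.6,0,0],[-1.4,-15.6,0,0],[-1.4,-15.6,0,0],[-1.4,-15.6,0,0]]'; python3 - <<'E'
from h import *
c=snap('wrist','w1'); print(np.array(c['pose'])[:3,3].round(3)); to([.47,-.25,.34],np.radians(190))
E
```

```text
t: 2.15
eef_pos: [0.4486, 0.0448, 0.3404]
tool_rot: [0.0, 0.112, 0.994, 0.0]
contact_force: [0.3, 1.2, -0.5]
gripper_width: 0.996
grasp_force: 0.0
[0.372 0.061 0.482]
shift cm [-8.570e+00 -2.845e+01  1.000e-02] spin -0.395 yaw now deg 167.35 tilt 0.04
```

View pics/w1.png

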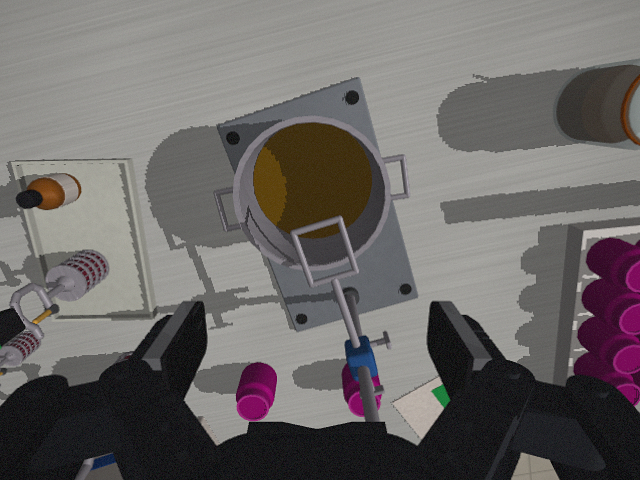

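Wrist view: eye loop front bar from about (293,234) to (340,219), back (309,285)–(357,270). Plate corners at (218,126), (358,78), (417,297), (295,330); pot rim centred near (312,190).

```bash
python3 - <<'E'
from h import *
c=load('w1'); W=cloud(c); d=c['depth']
m=(W[...,2]>.135)&(W[...,2]<.215)&(d>0); m[:205]=0;m[300:]=0;m[:,:285]=0;m[:,370:]=0
P=W[m]; print(len(P), np.percentile(P[:,2],[5,25,50,75,95]).round(4))
cen=np.argwhere(m); print(cen.min(0),cen.max(0))
z=np.median(P[:,2])-.0
print('eye cloud xy range',P.min(0).round(4),P.max(0).round(4))
# plate fit: corners -> centre,yaw
pc=atz(c,[(218,126),(358,78),(417,297),(295,330)],.008); print(pc.round(4)); 
ctr=pc.mean(0); ax=(pc[3]+pc[2]-pc[0]-pc[1]); print('ctr',ctr.round(4),'len',np.linalg.norm(ax)/2,'yaw',np.degrees(np.arctan2(ax[1],ax[0])))
# pot rim
m2=(abs(W[...,2]-.107)<.003)&(d>0); m2[:100]=0; m2[290:]=0; m2[:,:225]=0; m2[:,395:]=0
Q=W[m2][:,:2]
from scipy.optimize import least_squares
r=least_squares(lambda p:np.hypot(*(Q-p[:2]).T)-.0745,[.45,.04],loss='soft_l1',f_scale=.002); print('pot',r.x,len(Q))
# eye rotated fit
from itertools import product
E=P[:,:2]
np.save('eye.npy',P)
b=cv2.minAreaRect((E*1000).astype(np.float32)); print('eye minrect mm',b)
o=cv2.resize(c['pixels'][200:300,270:390,::-1],None,fx=6,fy=6,interpolation=cv2.INTER_CUBIC); cv2.imwrite('pics/eye.png',o)
E
```

```text
1478 [0.1512 0.1526 0.1533 0.154  0.1549]
[215 290] [299 358]
eye cloud xy range [0.4653 0.0144 0.1494] [0.5482 0.0685 0.1564]
[[ 0.3656 -0.057   0.008 ]
 [ 0.3503  0.1165  0.008 ]
 [ 0.6444  0.1426  0.008 ]
 [ 0.6575 -0.0338  0.008 ]]
ctr [0.5045 0.0421 0.008 ] len 0.29398222060883805 yaw 4.802352914786904
pot [0.45302929 0.03850914] 2970
eye minrect mm ((507.602783203125, 42.260257720947266), (82.19390869140625, 50.12043762207031), 5.1506757736206055)
```

View pics/eye.png

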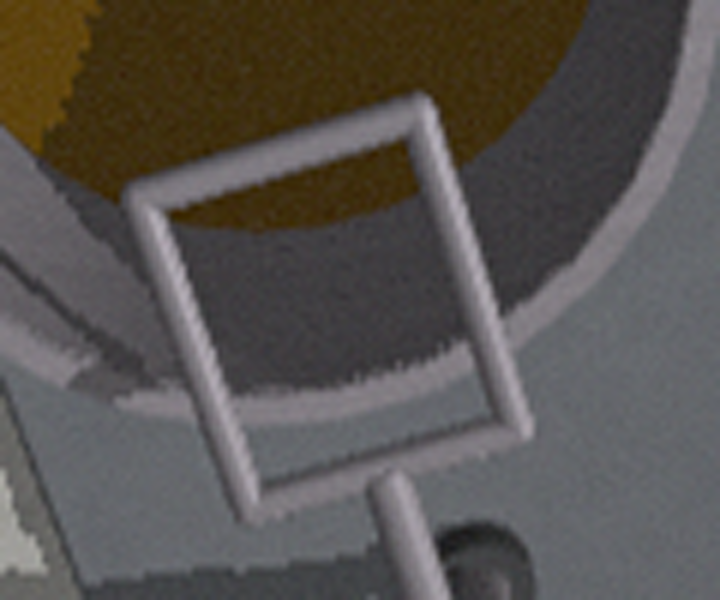

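Front bar centre is about (0.470, 0.039) with z≈0.151, stand yaw ≈5°, pot (0.453, 0.0385). Now the basket.

```bash
python3 -m jog '[[-8.6,-30.5,0,-0.2],[-8.6,-30.5,0,-0.2],[-8.6,-30.5,0,-0.2],[-8.6,-30.5,0,-0.2],[-8.6,-30.5,0,-0.2],[-8.6,-30.5,0,-0.2],[-8.6,-30.5,0,-0.2],[-8.6,-30.5,0,-0.2],[-8.6,-30.5,0,-0.2],[-8.6,-30.5,0,-0.2]]'; python3 - <<'E'
from h import *
c=snap('wrist','w2'); W=cloud(c)
uv=proj(c,[[.508,-.282,.18]])[0]; print(uv); u,v=map(int,uv); u=np.clip(u,90,550);v=np.clip(v,90,390)
o=cv2.resize(c['pixels'][v-90:v+90,u-90:u+90,::-1],None,fx=3.3,fy=3.3,interpolation=cv2.INTER_CUBIC); cv2.imwrite('pics/bk.png',o)
m=(W[...,2]>.178)&(W[...,2]<.192)&(np.hypot(W[...,0]-.508,W[...,1]+.282)<.04)
P=W[m]; print(len(P),P.mean(0),np.median(P[:,2]),cv2.minAreaRect((P[:,:2]*1000).astype(np.float32)), u-90,v-90)
to([.47,-.25,.34])
E
```

```text
t: 3.03
eef_pos: [0.4666, -0.2712, 0.3397]
tool_rot: [-0.001, 0.011, 1.0, -0.0]
contact_force: [1.3, 0.6, -0.8]
gripper_width: 1.001
grasp_force: 0.0
[305.29833452 257.34218427]
553 [ 0.50030586 -0.27939473  0.1824988 ] 0.18274037260172776 ((501.4638671875, -279.514404296875), (26.341228485107422, 15.983444213867188), 4.300673961639404) 215 167
shift cm [-0.27  1.96 -0.04] spin 0 yaw now deg 178.87 tilt 0.08
```

View pics/bk.png

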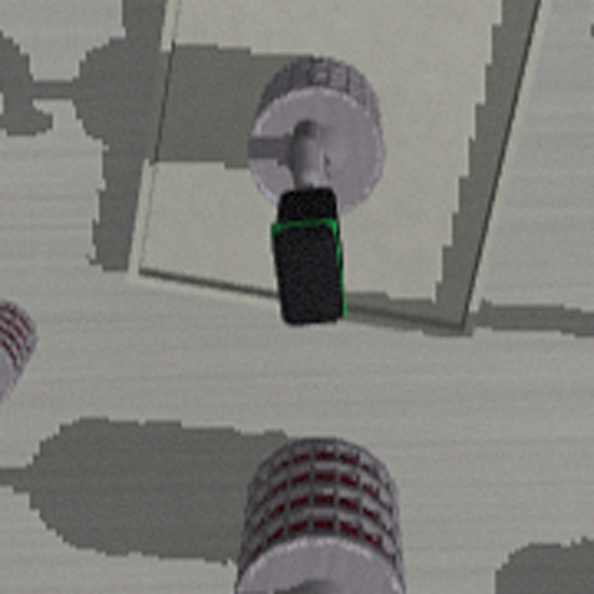

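Wrist view: black grip top is clean (crop 312,260); cloud gives centre (0.5015, -0.2795), yaw 4.3°, top 0.183. Stem and crown are on the -x side of the block, gate hidden below. The large basket sits beyond (+x), so I check its clearance.

```bash
python3 - <<'E'
from h import *
for n in('top0','scene0','w2'):
    c=load(n); W=cloud(c); m=(W[...,2]>.2)&(W[...,2]<.29)&(c['depth']>0)&(np.hypot(W[...,0]-.6,W[...,1]+.29)<.1)
    P=W[m]; print(n,len(P), P.min(0).round(3) if len(P) else '',P.max(0).round(3) if len(P) else '')
to([.5015,-.2795,.148],np.radians(184.3))
E
```

```text
top0 165 [ 0.657 -0.297  0.202] [ 0.697 -0.27   0.259]
scene0 399 [ 0.658 -0.297  0.2  ] [ 0.697 -0.27   0.253]
w2 209 [ 0.655 -0.291  0.2  ] [ 0.664 -0.269  0.211]
shift cm [-3.5  -0.93 19.15] spin -0.095 yaw now deg 178.87 tilt 0.08
```

```bash
python3 -m jog '[[-3.5,-0.9,4,-0.095],[-3.5,-0.9,8,-0.095],[-3.5,-0.9,12,-0.095],[-3.5,-0.9,15,-0.095],[-3.5,-0.9,15,-0.095],[-3.5,-0.9,15,-0.095]]'; python3 - <<'E'
from h import *
to([.5015,-.2795,.148],np.radians(184.3))
E
```

```text
t: 3.58
eef_pos: [0.5006, -0.2781, 0.1892]
tool_rot: [-0.002, -0.038, 0.999, 0.001]
contact_force: [-0.0, 0.1, 1.3]
gripper_width: 1.0
grasp_force: 0.0
shift cm [-0.1  -0.16  4.12] spin 0.002 yaw now deg -175.61 tilt 0.25
```

```bash
python3 -m jog '[[-0.1,-0.1,1.5,0],[-0.1,-0.1,3,0],[-0.1,-0.1,4.1,0],[-0.1,-0.1,4.1,0],[-0.1,-0.1,4.1,0],[-0.1,-0.1,4.1,0]]' && python3 -m jog '[[0,0,0,0],[0,0,0,0],[0,0,0,0],[0,0,0,0],[0,0,0,0],[0,0,0,0],[0,0,0,0],[0,0,0,0],[0,0,0,0],[0,0,0,0]]' 1 60; python3 - <<'E'
from h import *
to([.5015,-.2795,.148],np.radians(184.3)); print(bot.get_obs()['grasp_force'],bot.get_obs()['contact_force'])
E
```

```text
t: 4.08
eef_pos: [0.5026, -0.282, 0.1509]
tool_rot: [0.001, -0.037, 0.999, -0.0]
contact_force: [0.4, 0.2, -0.2]
gripper_width: 0.997
grasp_force: 0.0
t: 4.92
eef_pos: [0.5018, -0.2815, 0.1493]
tool_rot: [0.0, -0.037, 0.999, 0.0]
contact_force: [0.9, 1.4, 2.0]
gripper_width: 0.18
grasp_force: 59.1
shift cm [0.01 0.2  0.13] spin -0.002 yaw now deg -175.8 tilt 0.02
59.098960161209106 [0.93379043 1.41845997 2.03634872]
```

```bash
python3 -m jog '[[0,0,-1,0],[0,0,-3,0],[0,0,-6,0],[0,0,-9,0],[0,0,-12,0],[0,0,-15,0],[0,0,-16,0],[0,0,-16,0],[0,0,-16,0],[0,0,-16,0]]'; python3 - <<'E'
from h import *
to([.42,.0346,.305],np.radians(185))
E
```

```text
t: 5.75
eef_pos: [0.5006, -0.2811, 0.3073]
tool_rot: [-0.002, -0.037, 0.999, 0.001]
contact_force: [-0.8, -0.4, -3.2]
gripper_width: 0.178
grasp_force: 58.6
shift cm [ 5.73 32.07  0.29] spin -0.014 yaw now deg -175.8 tilt 0.19
```

```bash
python3 -m jog '[[0.4,2,0,0],[0.9,5,0,-0.014],[1.5,8.5,0,-0.014],[2.2,12,0,-0.014],[2.8,15.5,0,-0.014],[3.4,19,0,-0.014],[4,22.5,0,-0.014],[4.6,26,0,-0.014],[5.1,29,0,-0.014],[5.5,31,0,-0.014],[5.7,32.1,0,-0.014],[5.7,32.1,0,-0.014],[5.7,32.1,0,-0.014],[5.7,32.1,0,-0.014],[5.7,32.1,0,-0.014],[5.7,32.1,0,-0.014]]'; python3 - <<'E'
from h import *
to([.42,.0346,.20],np.radians(185))
c=snap('wrist','w3'); s=snap('scene','s3')
W=cloud(s)
P=proj(s,[[.43,.035,.24]])[0].astype(int); u,v=P; 
o=cv2.resize(s['pixels'][v-60:v+90,u-75:u+75,::-1],None,fx=4,fy=4,interpolation=cv2.INTER_CUBIC); cv2.imwrite('pics/s3c.png',o)
E
```

```text
t: 7.08
eef_pos: [0.4214, 0.0331, 0.309]
tool_rot: [-0.0, -0.043, 0.999, -0.0]
contact_force: [0.7, -0.2, -3.2]
gripper_width: 0.18
grasp_force: 59.1
shift cm [ 0.12  0.16 10.9 ] spin -0.002 yaw now deg -175.12 tilt 0.03
```

View pics/s3c.png

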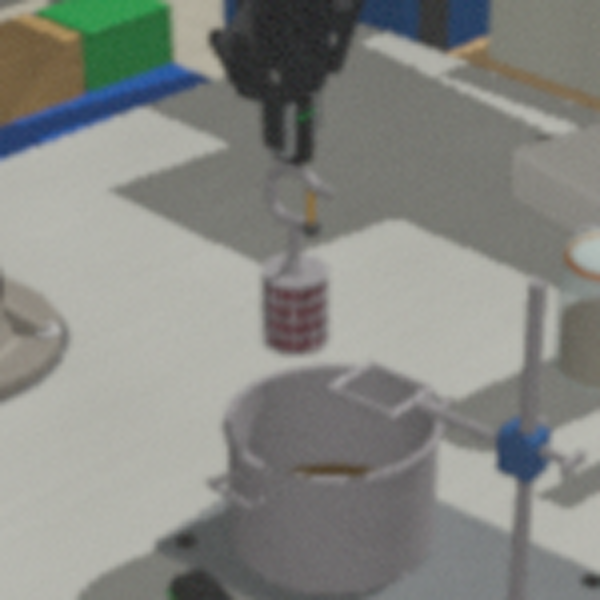

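View pics/w3.png

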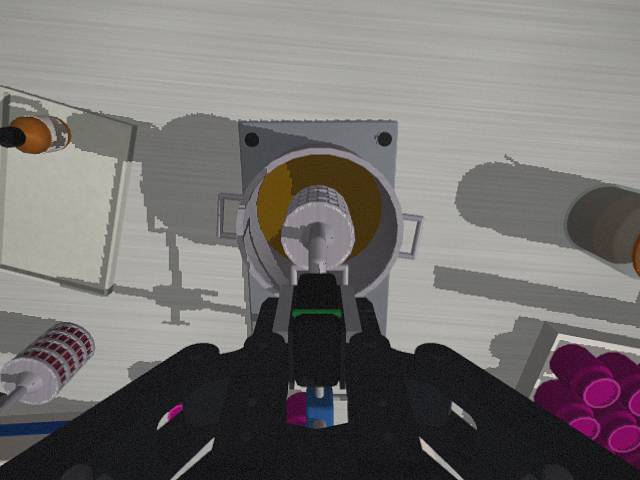

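Basket hangs upright (crop 295,310), gate faces the eye, everything clear. I lower into the pot at 50 mm stand-off.

```bash
python3 -m jog '[[0.1,0.15,1,0],[0.1,0.15,3,0],[0.1,0.15,5,0],[0.1,0.15,7,0],[0.1,0.15,9,0],[0.1,0.15,10,0],[0.1,0.15,10.4,0],[0.1,0.15,10.4,0],[0.1,0.15,10.4,0],[0.1,0.15,10.4,0],[0.1,0.15,10.4,0]]'; python3 - <<'E'
from h import *
x=np.array([np.cos(np.radians(5)),np.sin(np.radians(5)),0]); b=np.array([.470,.039,0])
print(bot.get_obs()['eef_pos'],bot.get_obs()['contact_force'])
to(b-x*.028+[0,0,.19],np.radians(185))
E
```

```text
t: 8.1
eef_pos: [0.4208, 0.0358, 0.2061]
tool_rot: [0.001, -0.044, 0.999, 0.0]
contact_force: [0.4, -0.2, -2.8]
gripper_width: 0.178
grasp_force: 59.1
[0.42084285 0.03578171 0.20606899] [ 0.43431871 -0.24747392 -2.80853845]
shift cm [-2.12 -0.11  1.61] spin -0.0 yaw now deg -175.0 tilt 0.11
```

```bash
python3 -m jog '[[-0.7,-0.05,0,0],[-1.4,-0.1,0.3,0],[-2.1,-0.1,0.6,0],[-2.1,-0.1,0.9,0],[-2.1,-0.1,1.2,0],[-2.1,-0.1,1.4,0],[-2.1,-0.1,1.5,0],[-2.1,-0.1,1.5,0],[-2.1,-0.1,1.5,0],[-2.1,-0.1,1.5,0]]'
```

```text
t: 8.93
eef_pos: [0.4412, 0.0365, 0.1904]
tool_rot: [0.0, -0.044, 0.999, 0.0]
contact_force: [-0.2, -0.0, -2.6]
gripper_width: 0.177
grasp_force: 59.1
```

```bash
for i in 1 2 3; do python3 -m jog '[[0,0,0.1,0],[0,0,0.1,0],[0,0,0.1,0]]' | egrep 'eef|contact'; done
```

```text
eef_pos: [0.4412, 0.0365, 0.1893]
contact_force: [-1.1, -0.6, -2.8]
eef_pos: [0.4412, 0.0364, 0.1882]
contact_force: [0.1, -0.3, -2.7]
eef_pos: [0.4411, 0.0364, 0.1872]
contact_force: [-0.6, -0.3, -3.0]
```

```bash
python3 -m jog '[[0,0,0.1,0],[0,0,0.2,0],[0,0,0.3,0],[0,0,0.4,0],[0,0,0.4,0],[0,0,0.4,0]]' | egrep 'eef|contact'
```

```text
eef_pos: [0.4411, 0.0364, 0.1832]
contact_force: [-0.1, 0.8, -1.6]
```

```bash
python3 -m jog '[[0,0,0.1,0],[0,0,0.1,0],[0,0,0.1,0]]' | egrep 'eef|contact'
```

```text
eef_pos: [0.4411, 0.0364, 0.1823]
contact_force: [0.4, -0.2, -2.9]
```

```bash
python3 -m jog '[[0,0,0.1,0],[0,0,0.1,0],[0,0,0.1,0]]' | egrep 'eef|contact'
```

```text
eef_pos: [0.4411, 0.0364, 0.1812]
contact_force: [0.8, 0.1, -2.3]
```

```bash
python3 -m jog '[[0,0,0.05,0],[0,0,0.05,0],[0,0,0.05,0]]' | egrep 'eef|contact'
```

```text
eef_pos: [0.4412, 0.0364, 0.1808]
contact_force: [-0.6, 0.1, -2.6]
```

```bash
python3 -m jog '[[0,0,0.05,0],[0,0,0.05,0],[0,0,0.05,0]]' | egrep 'eef|contact'
```

```text
eef_pos: [0.4413, 0.0365, 0.1805]
contact_force: [-0.7, -0.7, 0.7]
```

```bash
python3 -m jog '[[0,0,0.05,0],[0,0,0.05,0],[0,0,0.05,0]]' | egrep 'eef|contact'
```

```text
eef_pos: [0.4413, 0.0365, 0.1802]
contact_force: [-2.2, 1.2, 5.4]
```

```bash
python3 -m jog '[[0,0,-0.1,0],[0,0,-0.18,0],[0,0,-0.18,0],[0,0,-0.18,0]]' | egrep 'eef|contact'
```

```text
eef_pos: [0.441, 0.0364, 0.1814]
contact_force: [-0.6, -0.4, -2.4]
```

```bash
python3 -m jog '[[-0.2,0,0,0],[-0.4,0,0,0],[-0.6,0,0,0],[-0.8,0,0,0],[-1,0,0,0],[-1,0,0,0],[-1,0,0,0]]' | egrep 'eef|contact'
```

```text
eef_pos: [0.4502, 0.0372, 0.1812]
contact_force: [-4.4, -0.7, -0.7]
```

```bash
python3 -m jog '[[-0.1,0,-0.08,0],[-0.2,0,-0.08,0],[-0.4,0,-0.08,0],[-0.6,0,-0.08,0],[-0.8,0,-0.08,0],[-1,0,-0.08,0],[-1,0,-0.08,0],[-1,0,-0.08,0]]' | egrep 'eef|contact'
```

```text
eef_pos: [0.4597, 0.0379, 0.1816]
contact_force: [-5.7, -0.7, -5.8]
```

```bash
python3 -m jog '[[-0.2,0,0,0],[-0.4,0,0,0],[-0.5,0,0,0],[-0.5,0,0,0],[-0.5,0,0,0]]' | egrep 'eef|contact'
```

```text
eef_pos: [0.4643, 0.0383, 0.1815]
contact_force: [-7.1, -1.4, -3.9]
```

```bash
python3 -m jog '[[-0.2,0,-0.04,0],[-0.4,0,-0.04,0],[-0.6,0,-0.04,0],[-0.6,0,-0.04,0],[-0.6,0,-0.04,0]]' | egrep 'eef|contact'
```

```text
eef_pos: [0.471, 0.0389, 0.1819]
contact_force: [-2.9, -0.4, -10.1]
```

```bash
python3 -m jog '[[-0.2,0,0,0],[-0.3,0,0,0],[-0.3,0,0,0],[-0.3,0,0,0]]' | egrep 'eef|contact'
```

```text
eef_pos: [0.4754, 0.0394, 0.1826]
contact_force: [-1.9, -0.5, -10.9]
```

```bash
python3 -m jog '[[-0.1,0,0.03,0],[-0.1,0,0.03,0],[-0.1,0,0.03,0]]' | egrep 'eef|contact'
```

```text
eef_pos: [0.4783, 0.0398, 0.1837]
contact_force: [-0.0, -0.5, -2.3]
```

```bash
python3 -m jog '[[-0.1,0,0.03,0],[-0.1,0,0.03,0],[-0.1,0,0.03,0]]' | egrep 'eef|contact'
```

```text
eef_pos: [0.4779, 0.0397, 0.1827]
contact_force: [0.1, -0.6, -2.3]
```

The gate has snapped (force back to weight alone). Centre the bar, then let down.

```bash
python3 -m jog '[[0.3,0,0,0],[0.6,0,0.1,0],[0.85,0,0.3,0],[0.85,0,0.5,0],[0.85,0,0.7,0],[0.85,0,0.8,0],[0.85,0,0.8,0],[0.85,0,0.8,0]]' | egrep 'eef|contact'
```

```text
eef_pos: [0.4687, 0.0388, 0.1741]
contact_force: [-0.5, -0.1, -1.7]
```

```bash
python3 -m jog '[[0,0,0.1,0],[0,0,0.1,0],[0,0,0.1,0]]' | egrep 'eef|contact'
```

```text
eef_pos: [0.4686, 0.0388, 0.1732]
contact_force: [-0.0, -1.2, -2.2]
```

```bash
python3 -m jog '[[0,0,0.05,0],[0,0,0.05,0],[0,0,0.05,0]]' | egrep 'eef|contact'
```

```text
eef_pos: [0.4686, 0.0388, 0.1727]
contact_force: [1.1, 0.6, -3.1]
```

```bash
python3 -m jog '[[0,0,0.06,0],[0,0,0.06,0],[0,0,0.06,0]]' | egrep 'eef|contact'
```

```text
eef_pos: [0.4686, 0.0389, 0.1722]
contact_force: [-0.2, 0.9, -1.7]
```

```bash
python3 -m jog '[[0,0,0.05,0],[0,0,0.05,0],[0,0,0.05,0]]' | egrep 'eef|contact'
```

```text
eef_pos: [0.4687, 0.0388, 0.1719]
contact_force: [-1.8, -0.9, 2.3]
```

```bash
python3 -m jog '[[0,0,0,0],[0,0,0,0],[0,0,0,0]]' - 20 | egrep 'contact|grasp' ; python3 -m jog '[[0,0,0,0],[0,0,0,0],[0,0,0,0],[0,0,0,0],[0,0,0,0],[0,0,0,0]]' 0.2 20; python3 - <<'E'
from h import *
c=snap('wrist','w4'); s=snap('scene','s4')
P=proj(s,[[.46,.035,.17]])[0].astype(int); u,v=P; 
o=cv2.resize(s['pixels'][v-75:v+75,u-70:u+80,::-1],None,fx=4,fy=4,interpolation=cv2.INTER_CUBIC); cv2.imwrite('pics/s4c.png',o)
E
```

```text
contact_force: [-2.4, -0.2, 4.2]
grasp_force: 60.4
t: 17.1
eef_pos: [0.4686, 0.0388, 0.1715]
tool_rot: [-0.0, -0.044, 0.999, -0.0]
contact_force: [-0.4, 1.4, -0.7]
gripper_width: 0.403
grasp_force: 0.0
```

View pics/s4c.png

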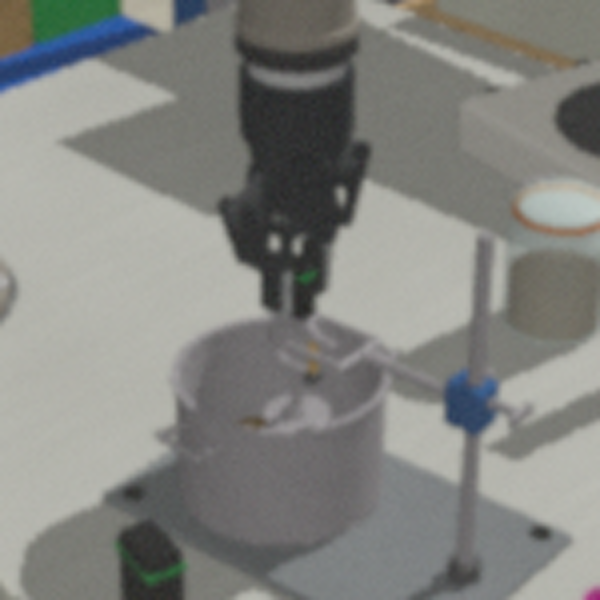

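The hook passes over the eye's front bar with the orange gate shut inside the loop (crop 312,360). Fingers are open, so I withdraw upward.

```bash
python3 -m jog '[[0,0,-0.5,0],[0,0,-1.5,0],[0,0,-3,0],[0,0,-5,0],[0,0,-7,0],[0,0,-10,0],[0,0,-13,0],[0,0,-15,0],[3,0,-16,0],[6,0,-16,0],[6,0,-16,0],[6,0,-16,0],[6,0,-16,0],[6,0,-16,0]]'; python3 - <<'E'
from h import *
c=snap('wrist','w5'); W=cloud(c); 
m=(W[...,2]>.19)&(W[...,2]<.22)&(np.hypot(W[...,0]-.47,W[...,1]-.039)<.04); P=W[m]
print(len(P),np.median(P[:,2]) if len(P) else '',cv2.minAreaRect((P[:,:2]*1000).astype(np.float32)) if len(P) else '')
m=(abs(W[...,2]-.107)<.003)&(np.hypot(W[...,0]-.453,W[...,1]-.0385)<.085); Q=W[m][:,:2]
from scipy.optimize import least_squares
print('pot',least_squares(lambda p:np.hypot(*(Q-p[:2]).T)-.0745,[.45,.04],loss='soft_l1',f_scale=.002).x)
E
```

```text
t: 18.37
eef_pos: [0.4095, 0.0336, 0.3319]
tool_rot: [0.0, -0.043, 0.999, -0.0]
contact_force: [-0.3, -0.2, -0.8]
gripper_width: 0.398
grasp_force: 0.0
762 0.20521252842940274 ((468.5328063964844, 37.68792724609375), (26.389625549316406, 16.84329605102539), 4.82349967956543)
pot [0.45254241 0.03812921]
```

View pics/w5.png

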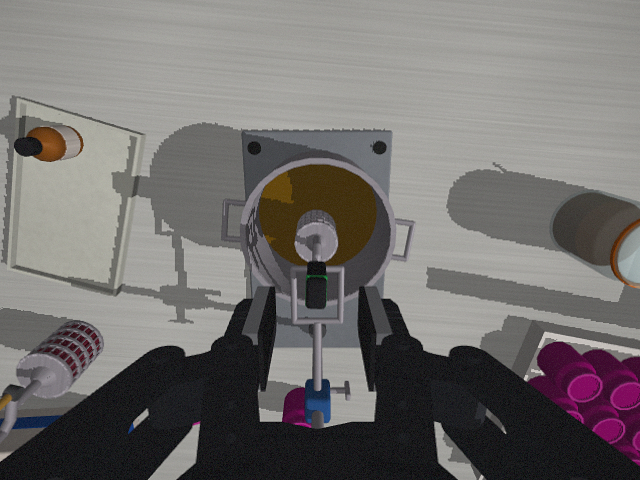

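The basket hangs upright on the eye (grip at 317,285, top z 0.205 as predicted), inside the pot, which has not moved. The gripper is clear, so I hand in.

```bash
python3 -m jog '[[0,0,0,0],[0,0,0,0],[0,0,0,0],[0,0,0,0],[0,0,0,0],[0,0,0,0]]' | head -1; python3 -c "
from station import bot
print(bot.hand_in())"
```

```text
t: 18.92
the job is handed in; nothing more can be done
None
```

I clipped the basket's snap hook onto the stand's eye and let go; it hangs upright inside the pot, the pot is unmoved to within about 1 mm, and I handed the job in at 18.9 s (no verdict was returned).

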